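# Slide the lidded pot to full heat and switch that place on

### The job

On the bench heater, slide the lidded steel pot with the side handle over the plate, without lifting or tipping it, from the single-ring place to the double-ring place, so that it stands centred inside the inner ring. Then turn the selector knob so that its pointer clicks in at the double-ring mark. Leave the flat tin on the square place where it stands.

Things in the scene. Friction and masses are not known exactly. Their poses are not given: they have to be found in the camera images.
- heater: Flat fixed bench heater, a grey box 240 (x) x 360 (y) x 45 mm high; origin at the centre of its underside, flat top at z = 45 mm. At its own +y end the black control strip (own y from 92 to 174 mm) with the selector; the rest is a dark steel hot surface with three painted places. Place and yaw vary.
- zone_double: Target place: two concentric white painted rings, radii 46 and 53 mm, on the heater's top; origin at their centre, at top level. The three places swap positions, their centres lie about 133 mm apart in a triangle.
- zone_single: Place where the pot starts: one white painted ring of radius 46 mm; origin at its centre, at top level.
- zone_square: Place where the tin stands: a white painted square of side 84 mm; origin at its centre, at top level.
- pot: Loose steel pot, about 0.45 kg, origin at the centre of its underside, z up: round body of radius 36 mm; fixed lid of radius 37 mm, its top 32 mm up; on the lid's centre a black upright cylindrical grip, diameter 22 mm, from 32 to 57 mm above the underside. A straight black handle of diameter 12 mm sticks out along own -x to 90 mm from the axis, centreline 20 to 24 mm up.
- tin: Loose flat round metal tin with lid, radius 31 mm, 22 mm high; origin at the centre of its underside. To be left alone.
- selector_top (a point): Centre of the top of the selector's black grip bar, on its upright axis, 28 mm above the heater's top. The bar is 10 mm thick, 40 mm long along this point's x axis (-18 to +22 mm) and stands from 7 to 28 mm above the heater's top, on a round skirt of radius 20 mm. Its x axis is the way the pointer (end with white line) points; z is up.
- selector (a joint): Angle of the selector in rad, growing clockwise as seen from above. It clicks into four detents: 0 = dot (off), 0.6 = single ring, 1.2 = double ring, 1.8 = short bar (both). The marks are painted round the knob's side that faces the heater's own +x. It starts at or between dot and single ring.
There are look-alikes about, which are no part of the job. Leave any brown or green look-alike of the pot alone.

How it is judged (in metres and radians):
On the way, in this order (a step that is already met when the one before it is completed fails the run):
1. the pot stands centred in the double ring, on the plate (horizontal distance between pot and zone_double below 0.01 m and linear speed of pot below 0.02 m/s), for 0.2 s.
2. then the selector is at the double-ring mark (value of joint selector between 1.05 and 1.35 rad), for 0.2 s.
At the end, for the whole second after the job is handed in: The pot stands upright, flat and at rest on the heater, its axis within 10 mm of the centre of the double ring; the selector is within 0.15 rad of the double-ring mark (1.2 rad); the tin is within 12 mm of where it stood (all of step 2 and horizontal distance between pot and zone_double below 0.01 m and z of pot in the frame of heater between 0.041 and 0.048 m and angle between pot's own z axis and vertical below 0.06 rad and linear speed of pot below 0.01 m/s and distance of tin from where it was at the start of the episode below 0.012 m); the robot touches nothing.
It fails at once if the pot is lifted (underside over 6 mm above the heater's top) (z of pot in the frame of heater above 0.051 m).
It fails at once if the pot is tipped (over 0.2 rad) (angle between pot's own z axis and vertical above 0.2 rad).
It fails at once if the tin is pushed over 12 mm from where it stood (distance of tin from where it was at the start of the episode above 0.012 m).
It also fails if it takes over 46 s, if anything falls off the work surface, if the arm or the gripper's body presses on something with over 40 N, if the wrist force passes 120 N, or if a joint passes its speed limit or range.

### The arm

A 6-joint arm with a two-finger parallel gripper is mounted at the origin on the work surface. World frame = base frame: x ahead of the robot, y to its left, z up, the work surface at z = 0. Lengths are in m, angles in degrees, forces in N, time in s.
With the tool pointing down it reaches from about 0.375 to 0.75 m from the base axis. Payload 9 kg.
Tool frame: the origin (TCP) lies where the fingers leave the gripper's body, on its centre line; the fingertips stand 73 mm ahead of it and the grasp point (between the pads) lies 54 mm ahead of it (robot.tip_reach is the distance from the TCP to the fingertips, in m); z points along the fingers, y is the direction in which the jaws open and shut (so a half turn about z gives the same grasp; the last joint's range is limited). The gripper opens to 85 mm and grips with 20 to 120 N. Pads are 22 mm wide; open, the fingers measure 114 mm over their backs; the gripper's body (76 mm by 85 mm) begins 54 mm behind the grasp point. The pads swing forward as they close: fully open they stand 13 mm farther back than shut.
Start: joints at [-88.161, 5.964, 5.575, 89.605, 0, 77.527], TCP at [0.148, -0.581, 0.304] pointing down, gripper open.
Joint ranges: [-171.21, 171.21], [-48.23, 106.86], [-62.78, 66.21], [-105.2, 120.99], [-86.42, 89.51], [-180, 180]. Speed limits (degrees/s): [127.2, 127.2, 147.25, 180, 180, 180].

### API

Orientations are given as [roll, pitch, yaw] about the fixed x, y, z axes, in that order (R = Rz(yaw) Ry(pitch) Rx(roll)).
In Python, from plant import robot gives the robot as it stands. Calls block until the motion is done:
- robot.move_pose(position, orientation): joint-space move of the TCP to a pose.
- robot.line_to(position, vel=0.15, rotation=None, guard=None): straight line of the TCP; rotation=None keeps the orientation; vel is the mean speed in m/s. With guard (N) it stops when the force on the tool has changed by that much, and returns True; else False.
- robot.goto_joints(angles): joint-space move.
- robot.set_gripper(opening): finger opening in m; the grip force is fixed at half the most; returns when the fingers have stopped.
- robot.pause(seconds).
- robot.ik(position, orientation): joint angles nearest the present ones, or None.
- robot.observe(): the state.
- robot.grab_frame(name): name is "scene" or "top" or "wrist"; returns the picture (384x512x3 uint8, blue, green, red); there is no depth.
- robot.get_calibration(name): a dict with "vertical_fov" (degrees; the focal length in pixels is half the picture's height over the tangent of half this angle, whatever the lens; pixels are square), "cx", "cy" (the principal point, pixels), "rvec" (rotation vector, rad) and "tvec" (3), from world to camera coordinates, as OpenCV has them. Camera axes: x right, y down, z forward; pixel columns grow to the right and rows downward; lengths in m; the calibration is good to about 2 mm. A picture is of the moment at which its call begins: read the wrist's pose just before it. get_calibration takes no time and is no camera call; for the wrist camera it gives the pose at the moment of the call.
A pose or a line that the arm cannot do raises robot.IKError and nothing moves.
- robot.job_done(): hands the job in, once; it reports no verdict.
The state is a dict: "time": time; "q": joint angles; "qvel": joint speeds; "joint_torque": joint torques, N m; "tool_pos": TCP position; "tcp_rot": TCP orientation; "ft_force": force on the tool from outside, world axes, zero at the start; "torque": the same for the moment, N m; "gripper_width": finger opening in m.
Only numpy, scipy, OpenCV 4.12 (cv2) and the standard library are available. Lean on these libraries where they do the work, as an engineer would, in place of code of your own. Each camera call takes 0.05 s, during which the arm holds its last target.

## Working session

There is one attempt and no reset: what is moved stays moved. The work goes in short steps, each a Python script; the robot and the scene stay as the last script left them, time stands still between calls to the robot, and variables do not carry over. Pictures are saved under pics/ and viewed, and the job is handed in when it is done.

```bash
ls; mkdir -p pics; python3 - <<'E'
from plant import robot
import cv2
for n in ["scene","top","wrist"]:
    c=robot.get_calibration(n); print(n,c)
    cv2.imwrite(f"pics/{n}0.png",robot.grab_frame(n))
o=robot.observe(); print(o["time"],o["tool_pos"],o["tcp_rot"],o["gripper_width"])
E
```

```text
pics
scene {'vertical_fov': 43.885155885983984, 'cx': 252.3055214191055, 'cy': 198.50248105897944, 'rvec': array([ 1.04797743,  2.24259535, -1.20277092]), 'tvec': array([ 0.2987396 , -0.17621496,  1.17861295])}
top {'vertical_fov': 42.02063691675533, 'cx': 264.37600717013765, 'cy': 190.7900074273268, 'rvec': array([ 2.15271693, -2.09485523,  0.14363532]), 'tvec': array([0.03424574, 0.530554  , 0.79279676])}
wrist {'vertical_fov': 59.83082840181891, 'cx': 256.3069460629682, 'cy': 190.76059865976, 'rvec': array([-2.27734418,  1.76647848,  0.28177584]), 'tvec': array([-0.59875387, -0.04123433,  0.3807907 ])}
0.15 [ 0.14835332 -0.58117459  0.30328481] [-1.79941531e+02 -1.46709829e-02  1.43130813e+01] 0.08573126327400472
```

View pics/scene0.png

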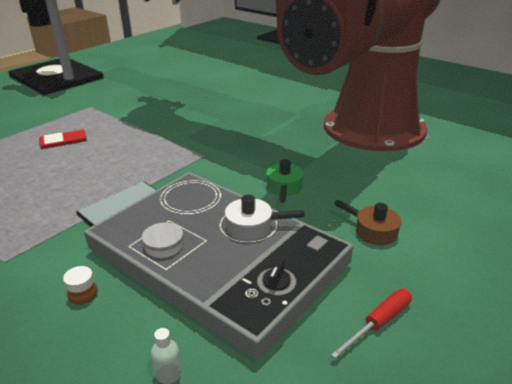

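View pics/top0.png

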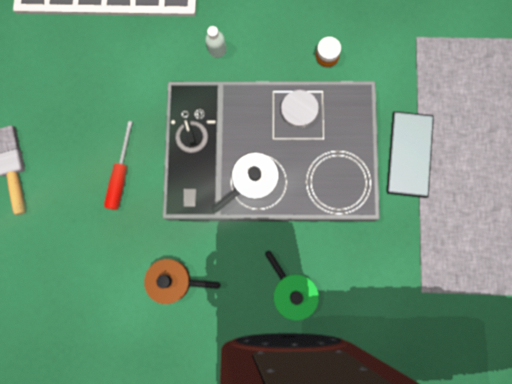

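View pics/wrist0.png

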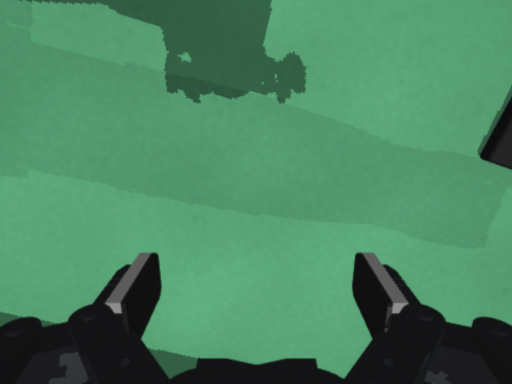

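The candidates for the pot are the steel one at top (255,175), the brown one at (167,281) and the green one at (297,297). The steel one stands in the single ring on the heater, so I choose that. The double ring is at (339,182), the tin at (299,108) and the selector at (191,135). I'll check this with a close crop and measure.

```bash
cat > h.py <<'E'
import numpy as np, cv2
from plant import robot
def cam(n):
    c=robot.get_calibration(n); f=192/np.tan(np.radians(c["vertical_fov"]/2))
    R=cv2.Rodrigues(np.array(c["rvec"]))[0]; K=np.array([[f,0,c["cx"]],[0,f,c["cy"]],[0,0,1]])
    return K,R,np.array(c["tvec"])
def ray(uv,C,z):
    K,R,t=C; uv=np.atleast_2d(uv).astype(float)
    d=np.c_[uv,np.ones(len(uv))]@np.linalg.inv(K).T@R; o=-R.T@t
    s=(z-o[2])/d[:,2]; return o+s[:,None]*d
def proj(p,C):
    K,R,t=C; q=(np.atleast_2d(p)@R.T+t)@K.T; return q[:,:2]/q[:,2:]
def circ(p):
    A=np.c_[2*p[:,:2],np.ones(len(p))]; x=np.linalg.lstsq(A,(p[:,:2]**2).sum(1),rcond=None)[0]
    return x[:2],np.sqrt(x[2]+x[0]**2+x[1]**2)
E
python3 - <<'E'
from h import *
im=cv2.imread("pics/top0.png"); C=cam("top")
cv2.imwrite("pics/crop0.png",cv2.resize(im[75:228,158:388],None,fx=3.4,fy=3.4,interpolation=cv2.INTER_CUBIC))
g=im.min(2).astype(int)
# double ring
m=np.zeros_like(g,bool); m[140:217,298:377]=g[140:217,298:377]>130
v,u=np.nonzero(m); p=ray(np.c_[u,v],C,.045)
c=np.median(p[:,:2],0)
for i in range(5):
    r=np.hypot(*(p[:,:2]-c).T)
    for lo,hi in((.042,.0495),(.0495,.057)):
        k=(r>lo)&(r<hi); cc,rr=circ(p[k]); print(k.sum(),cc,rr)
    c,_=circ(p[(r>.042)&(r<.057)])
print("double",c)
# heater contour (not green, low saturation)
hsv=cv2.cvtColor(im,cv2.COLOR_BGR2HSV); mm=((hsv[...,1]<90)).astype(np.uint8)*255; mm[:70]=0;mm[225:]=0;mm[:,:150]=0;mm[:,384:]=0
cs,_=cv2.findContours(mm,cv2.RETR_EXTERNAL,cv2.CHAIN_APPROX_NONE); k=max(cs,key=cv2.contourArea)
P=ray(k[:,0],C,.045)[:,:2].astype(np.float32); print("heater",cv2.minAreaRect(P*1000))
E
```

```text
457 [ 0.53693165 -0.06963819] 0.04632496439873595
531 [ 0.53678357 -0.06924415] 0.053486194305329075
510 [ 0.53976494 -0.07027098] 0.046479503130470945
649 [ 0.53963434 -0.06991864] 0.05328527219003709
551 [ 0.54242755 -0.07128497] 0.04658179880977042
739 [ 0.54196614 -0.07095556] 0.05302136383021496
610 [ 0.54414919 -0.07221609] 0.04651419005768202
785 [ 0.54365851 -0.07200103] 0.05305769423951552
652 [ 0.54523744 -0.0727987 ] 0.04639200663105308
816 [ 0.54485115 -0.07263531] 0.05313827314733588
double [ 0.54544457 -0.0729855 ]
heater ((598.8021240234375, 40.53413391113281), (250.6097412109375, 361.7806396484375), 1.3098751306533813)
```

View pics/crop0.png

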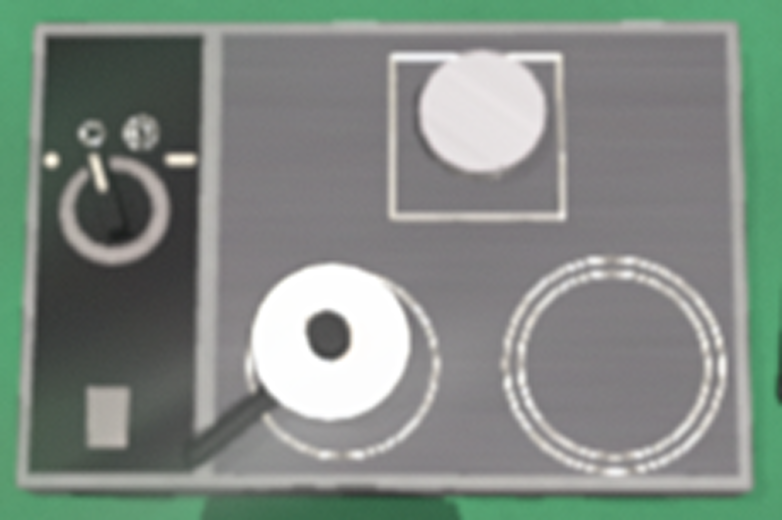

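The crop confirms the steel pot with its black grip and side handle. Its handle points lower-left, and the pointer stands near the single-ring mark. Next I'll refine the numbers.

```bash
cat > m.py <<'E'
from h import *
def ring(im,C,c0,lo,hi,th=150,z=.045,n=30):
    g=im.min(2).astype(int); q=proj(np.r_[c0,z],C)[0].astype(int); 
    v,u=np.nonzero(g>th); k=(abs(u-q[0])<110)&(abs(v-q[1])<110)
    p=ray(np.c_[u,v][k],C,z)[:,:2]; c=np.array(c0)
    for i in range(n):
        r=np.hypot(*(p-c).T); s=(r>lo)&(r<hi); c,rr=circ(p[s])
    return c,rr,s.sum(),np.std(np.hypot(*(p[s]-c).T))
E
python3 - <<'E'
from m import *
T=cam("top"); S=cam("scene"); it=cv2.imread("pics/top0.png"); is_=cv2.imread("pics/scene0.png")
for th in(140,160,180):
  print("double",th,ring(it,T,[.547,-.074],.043,.056,th),ring(is_,S,[.547,-.074],.043,.056,max(th-20,110)))
# heater corners top, crop px -> edges
hc=np.array([[38,30],[738,27],[746,487],[24,484]])/3.4+[158,75]
P=ray(hc,T,.045); print("corners",P[:,:2].round(4).tolist())
yx=lambda a,b:np.degrees(np.arctan2(*(b-a)[:2][::-1]))
print("edge y dir",yx(P[1],P[0])-90,yx(P[2],P[3])-90,"x dir",yx(P[3],P[0]),yx(P[2],P[1]), P.mean(0))
for px,z,n in(((328,335),.102,"grip"),((115,210),.052,"skirt"),((90,135),.045,"single"),((141,132),.045,"dbl"),((52,160),.045,"dot"),((180,160),.045,"bar"),((95,155),.073,"ptr"),((121,235),.073,"tail"),((192,452),.067,"handle end")):
    print(n,ray(np.array(px)/3.4+[158,75],T,z)[0,:2].round(4))
# lid
hsv=cv2.cvtColor(it,cv2.COLOR_BGR2HSV); m=((it.min(2)>195)).astype(np.uint8); m[:, :225]=0;m[:,290:]=0;m[:145]=0;m[220:]=0
cs,_=cv2.findContours(cv2.morphologyEx(m,cv2.MORPH_OPEN,np.ones((5,5))),0,1); k=max(cs,key=cv2.contourArea); 
(u,v),r=cv2.minEnclosingCircle(k); print("lid",circ(ray(k[:,0],T,.077)),ray([[u,v]],T,.077)[0,:2])
# grip in scene
cv2.imwrite("pics/crop1.png",cv2.resize(is_[170:345,80:360],None,fx=2.8,fy=2.8,interpolation=cv2.INTER_CUBIC))
E
```

```text
double 140 (array([ 0.54752455, -0.07397256]), np.float64(0.04993290073876464), np.int64(1309), np.float64(0.00383501912887281)) (array([ 0.54532003, -0.07447808]), np.float64(0.05000180958045739), np.int64(632), np.float64(0.0037515349278891756))
double 160 (array([ 0.54747626, -0.07403386]), np.float64(0.04991880462483118), np.int64(948), np.float64(0.0037666847396206427)) (array([ 0.54479626, -0.07473139]), np.float64(0.05008840067712128), np.int64(324), np.float64(0.003585409115069851))
double 180 (array([ 0.54737201, -0.07410381]), np.float64(0.049982505292199254), np.int64(597), np.float64(0.0036647221994483624)) (array([ 0.54541127, -0.07362606]), np.float64(0.04992459912972973), np.int64(102), np.float64(0.0034205477011991165))
corners [[0.7137, 0.2199], [0.7222, -0.1365], [0.4881, -0.1388], [0.4803, 0.2127]]
edge y dir 1.36802719937819 1.2816018615355205 x dir 1.767423300057821 0.5757393995875738 [0.60105074 0.03932449 0.045     ]
grip [0.5469 0.0632]
skirt [0.6176 0.174 ]
single [0.6584 0.1901]
dbl [0.6605 0.1642]
dot [0.6449 0.2086]
bar [0.6463 0.1438]
ptr [0.6393 0.1814]
tail [0.5995 0.1666]
handle end [0.4954 0.1281]
lid (array([0.54964984, 0.06405461]), np.float64(0.03685702113398315)) [0.55081968 0.0644588 ]
```

View pics/crop1.png

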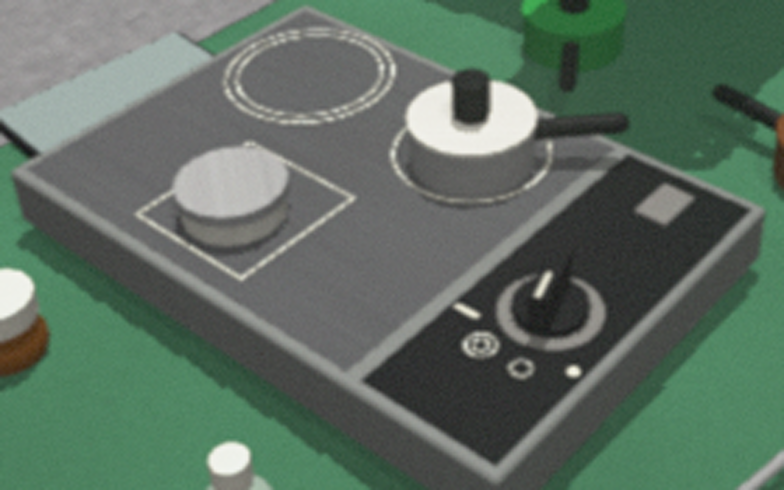

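```bash
python3 - <<'E'
from m import *
robot.move_pose([.53,.02,.30],[180,0,180])
K,R,t=C=cam("wrist"); print("cam",-R.T@t, "axis",R[2]); im=robot.grab_frame("wrist"); cv2.imwrite("pics/w1.png",im)
o=robot.observe(); print(o["time"],o["tool_pos"],o["tcp_rot"],o["q"],o["ft_force"])
print("px dbl",proj([.5465,-.074,.045],C),"pot",proj([.549,.063,.077],C),"sel",proj([.6176,.174,.073],C))
E
```

```text
cam [0.45124499 0.01977598 0.37028178] axis [ 3.06006298e-01  6.31212075e-04 -9.52029279e-01]
2.725 [0.53009024 0.01934633 0.2999496 ] [-1.79996296e+02 -2.94725185e-03  1.79917912e+02] [-1.20498329e+01 -6.24763209e+00 -7.03283713e+00  8.92169101e+01
 -4.23471877e-03 -1.19677450e+01] [ 0.36430363  0.64029937 -0.36666198]
px dbl [[163.72121984 182.08759128]] pot [[302.75272762 194.32001603]] sel [[410.20056658 258.01985022]]
```

View pics/w1.png

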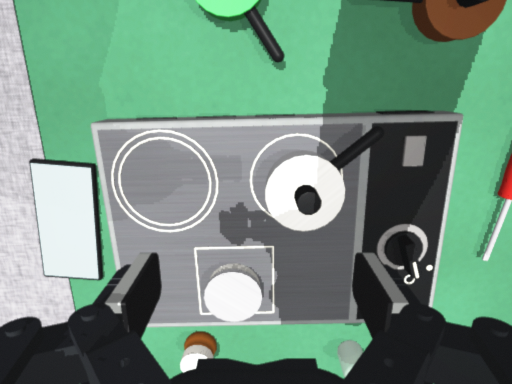

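The wrist view shows the double ring at about (165,181), the pot lid at (306,191) with its grip at (308,203), and the selector at (404,247). I'll measure from this view too.

```bash
cat > pot.py <<'E'
from m import *
def lid(im,C,c0,th=200):
    # bright lid blob near c0 -> circle at z=.077 ; and dark grip top inside -> z=.102
    u,v=proj(np.r_[c0,.077],C)[0]; m=(im.min(2)>th).astype(np.uint8)
    yy,xx=np.mgrid[:384,:512]; m[np.hypot(xx-u,yy-v)>75]=0
    m=cv2.morphologyEx(m,cv2.MORPH_OPEN,np.ones((7,7)))
    cs,_=cv2.findContours(m,0,1); k=min(cs,key=lambda k:1e9 if cv2.contourArea(k)<300 else np.hypot(*(k[:,0].mean(0)-[u,v])))
    h=cv2.convexHull(k)
    p=ray(h[:,0],C,.077)[:,:2]; c,r=circ(p)
    return c,r
E
python3 - <<'E'
from pot import *
C=cam("wrist"); im=cv2.imread("pics/w1.png")
print("dbl",ring(im,C,[.5465,-.074],.043,.056,170),ring(im,C,[.5465,-.074],.0495,.056,170))
print("lid",lid(im,C,[.549,.063]))
T=cam("top");print("lid top",lid(cv2.imread("pics/top0.png"),T,[.549,.063],190))
S=cam("scene");print("lid sc",lid(cv2.imread("pics/scene0.png"),S,[.549,.063],190))
cv2.imwrite("pics/w1a.png",cv2.resize(im[120:240,260:450],None,fx=4,fy=4,interpolation=cv2.INTER_CUBIC))
cv2.imwrite("pics/w1b.png",cv2.resize(im[215:300,370:450],None,fx=7,fy=7,interpolation=cv2.INTER_CUBIC))
E
```

```text
dbl (array([ 0.54697955, -0.07327375]), np.float64(0.05000842289247923), np.int64(2072), np.float64(0.003675671470400328)) (array([ 0.54717026, -0.07333535]), np.float64(0.05303712552976026), np.int64(1131), np.float64(0.001107211723378189))
lid (array([0.54841841, 0.06457037]), np.float64(0.03671833062542258))
lid top (array([0.5499054 , 0.06383313]), np.float64(0.03770197748398264))
lid sc (array([0.54870903, 0.06480349]), np.float64(0.03608220930189481))
```

View pics/w1a.png

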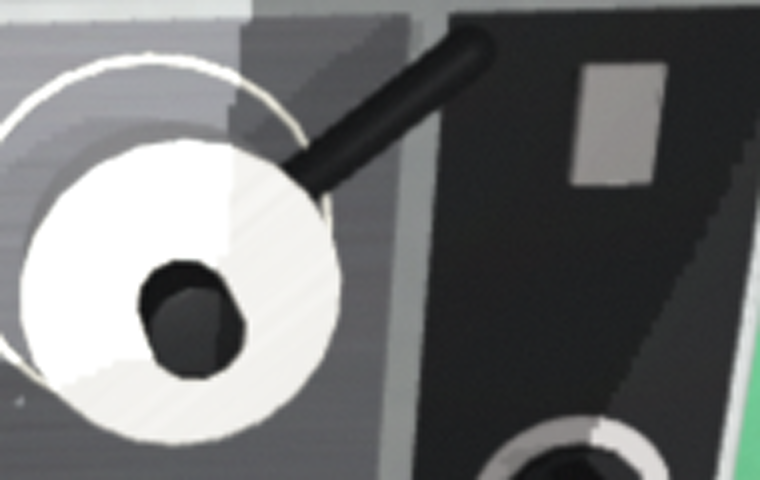

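View pics/w1b.png

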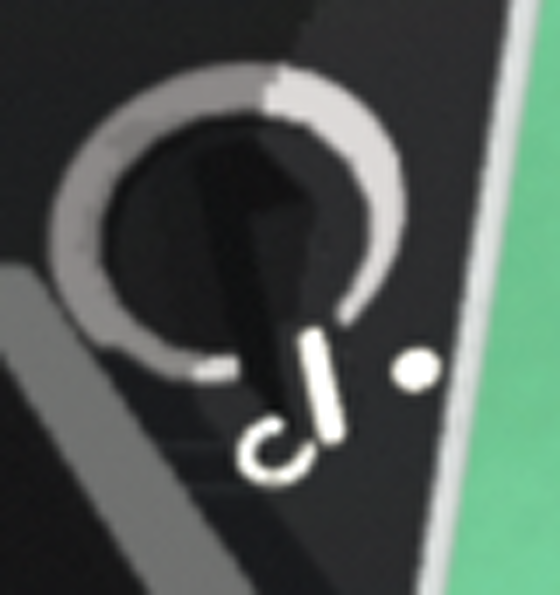

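```bash
python3 - <<'E'
from pot import *
P=[180,0,180]
robot.set_gripper(.06)
robot.move_pose([.549,.0642,.22],P)
g=robot.line_to([.549,.0642,.155],vel=.08,guard=6)
o=robot.observe(); print(g,o["time"],o["tool_pos"],o["ft_force"])
robot.set_gripper(.0)
o=robot.observe(); print(o["time"],o["gripper_width"],o["tool_pos"],o["ft_force"])
cv2.imwrite("pics/g1.png",robot.grab_frame("scene"))
E
```

```text
False 4.525 [0.54931879 0.06418001 0.15553024] [ 0.95725453 -0.70524134  0.30071588]
4.9667 0.0197286576444677 [0.54929737 0.0642351  0.15565942] [-1.35081456 -0.18961081  5.52618917]
```

View pics/g1.png

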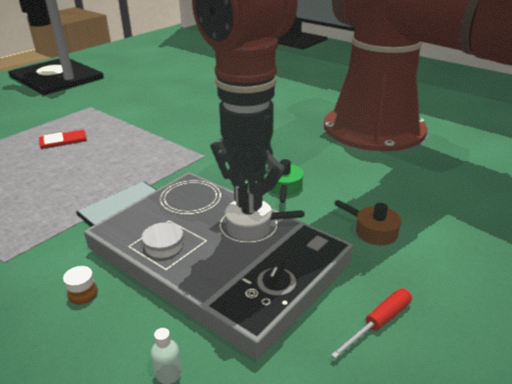

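The fingers hold the grip (scene (247,200)), at a width of about 20 mm. Now I slide.

```bash
python3 - <<'E'
from pot import *
z=robot.observe()["tool_pos"][2]
robot.line_to([.5473,-.0735,.1550],vel=.06)
o=robot.observe(); print(o["time"],o["tool_pos"],o["tcp_rot"],o["ft_force"],o["gripper_width"])
im=robot.grab_frame("scene"); cv2.imwrite("pics/s2.png",im[120:350,60:370].repeat(2,0).repeat(2,1))
E
```

```text
7.4583 [ 0.54769985 -0.07284182  0.15569179] [ 1.79921352e+02  7.73114127e-02 -1.79963713e+02] [-0.06149309  5.30940352  6.25625872] 0.019992626191924295
```

View pics/s2.png

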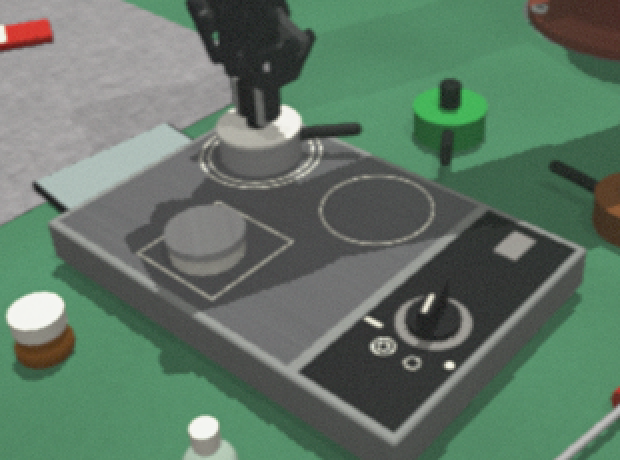

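The pot is standing inside the double ring (crop (258,155)). I'll release, rise and measure.

```bash
python3 - <<'E'
from pot import *
robot.set_gripper(.06)
robot.line_to([.5473,-.0735,.22],vel=.1)
robot.move_pose([.53,.06,.30],[180,0,180])
C=cam("wrist"); im=robot.grab_frame("wrist"); cv2.imwrite("pics/w3.png",im)
it=robot.grab_frame("top"); cv2.imwrite("pics/t3.png",it); isc=robot.grab_frame("scene"); cv2.imwrite("pics/s3.png",isc)
c0=[.547,-.0735]
print("w",lid(im,C,c0),ring(im,C,c0,.043,.056,170))
for n,i,q in(("top",it,.19),("scene",isc,.19)):
    print(n,lid(i,cam(n),c0,190),ring(i,cam(n),c0,.043,.056,150))
print(robot.observe()["time"])
cv2.imwrite("pics/w3b.png",cv2.resize(im[:, :],None,fx=1.5,fy=1.5))
E
```

```text
w (array([ 0.54781042, -0.07219754]), np.float64(0.037289022251833594)) (array([ 0.54727955, -0.07328227]), np.float64(0.04984391933732062), np.int64(2247), np.float64(0.0036432099944806976))
top (array([ 0.54883596, -0.07346995]), np.float64(0.038054589315490626)) (array([ 0.54756853, -0.07387512]), np.float64(0.04999768408268653), np.int64(1167), np.float64(0.00383947128708873))
scene (array([0.67628165, 0.00294506]), np.float64(0.024631473225845437)) (array([ 0.54567428, -0.07385555]), np.float64(0.04986668288604509), np.int64(249), np.float64(0.0035384695392067732))
9.6
```

View pics/w3b.png

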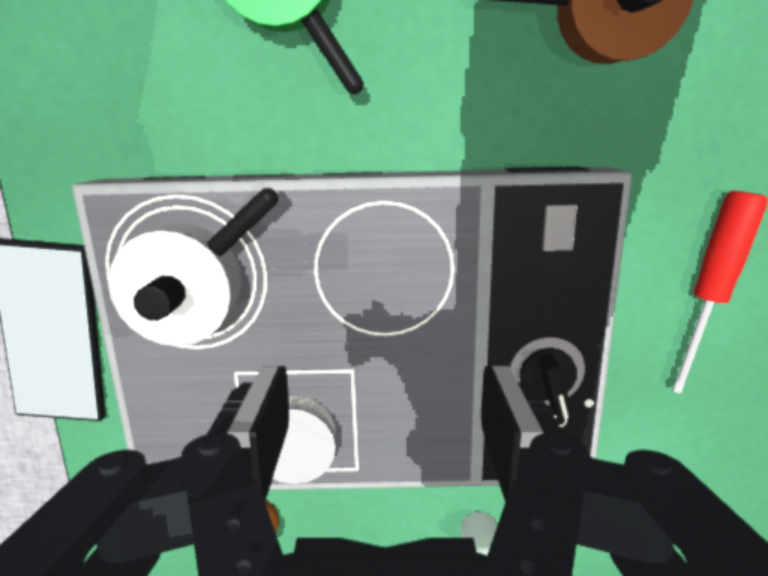

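The pot is within about 1.5 mm of the ring centre in the wrist and top views. The scene lid detector latched onto the tin, so I discard that reading. Next is a closer look at the selector.

```bash
python3 - <<'E'
from pot import *
robot.move_pose([.56,.174,.26],[180,0,180])
C=cam("wrist"); im=robot.grab_frame("wrist"); cv2.imwrite("pics/w4.png",im)
print(proj([.6176,.174,.073],C),robot.observe()["time"])
u,v=proj([.6276,.174,.06],C)[0].astype(int); a,b=max(u-70,0),max(v-70,0); print(a,b)
cv2.imwrite("pics/w4b.png",cv2.resize(im[b:b+140,a:a+140],None,fx=4,fy=4,interpolation=cv2.INTER_CUBIC))
E
```

```text
[[255.66181596 251.39169293]] 10.2167
185 184
```

View pics/w4b.png

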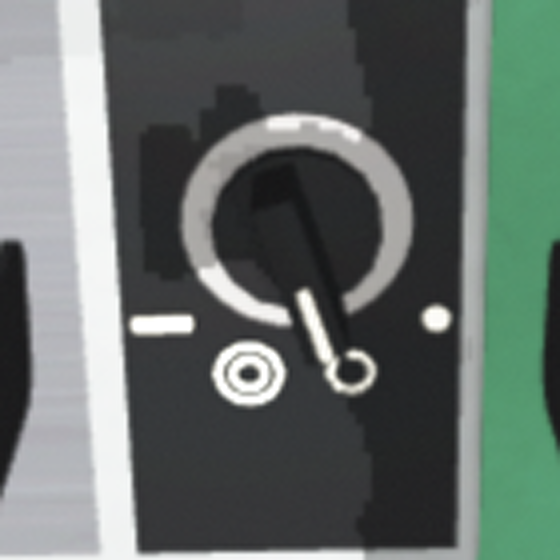

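The pointer line runs from (304,292) to (326,358) in this crop. The double-ring mark is at (249,374) and the single-ring mark at (350,371). I'll compute the axis and angles.

```bash
python3 - <<'E'
from pot import *
C=cam("wrist"); q=lambda x,y,z:ray(np.array([x,y])/4+[185,184],C,z)[0,:2]
im=cv2.imread("pics/w4.png"); 
M={n:q(*p,.045) for n,p in dict(dot=(436,319),single=(350,371),dbl=(249,374),bar=(163,324)).items()}
for n in M: print(n,M[n].round(4))
a=q(304,292,.073);b=q(326,358,.073); print("line",a,b,"dir",np.degrees(np.arctan2(*(b-a)[::-1])))
th=np.arctan2(*(b-a)[::-1]); d=(b-a)/np.hypot(*(b-a)); print("axis if tip=22mm",b-.022*d,np.hypot(*(b-a)))
c,r=circ(np.array(list(M.values()))); print("marks circle",c,r)
for n in M: print(n,np.degrees(np.arctan2(*(M[n]-c)[::-1])))
for z in(.045,.0465,.05,.052): print(z,[circ(np.array([q(*p,z) for p in ((183,220),(412,220),(297,113),(260,320),(370,305))]))])
E
```

```text
dot [0.6466 0.2103]
single [0.661  0.1898]
dbl [0.6618 0.1651]
bar [0.648  0.1444]
line [0.62381416 0.17795766] [0.64007718 0.18287037] dir 16.80844315585795
axis if tip=22mm [0.61901709 0.17650857] 0.016988839377520777
marks circle [0.62130139 0.17671708] 0.04199036656408654
dot 52.96580333226753
single 18.20579616619806
dbl -16.020173496961384
bar -50.406600194629036
0.045 [(array([0.62110884, 0.17694948]), np.float64(0.02736287877144637))]
0.0465 [(array([0.62037297, 0.17693232]), np.float64(0.027218883997593347))]
0.05 [(array([0.61865592, 0.17689228]), np.float64(0.02688289619193706))]
0.052 [(array([0.61767474, 0.1768694 ]), np.float64(0.026690903160133183))]
```

```bash
python3 - <<'E'
from pot import *
x,y=.6205,.1768
robot.set_gripper(.045)
robot.move_pose([x,y,.20],[180,0,-163])
g=robot.line_to([x,y,.131],vel=.06,guard=6)
o=robot.observe(); print(g,o["time"],o["tool_pos"],o["ft_force"])
if not g:
    robot.set_gripper(0)
    o=robot.observe(); print(o["time"],o["gripper_width"],o["tool_pos"],o["ft_force"],o["torque"],o["q"][5])
E
```

```text
False 12.25 [0.62079858 0.17682177 0.1315831 ] [0.17466718 0.0368656  0.25856488]
12.6667 0.00856184286219249 [0.62075112 0.17655097 0.13147679] [-1.19671014 -2.8687574   3.72302321] [-0.55162548  0.13806654  0.04468268] -12.684529637730972
```

```bash
python3 - <<'E'
from pot import *
x,y=.6205,.1766
for a in list(np.arange(12,-17,-5.))+[-17]:
    robot.move_pose([x,y,.131],[180,0,a-180])
    o=robot.observe(); print(a,o["time"],o["tcp_rot"][2].round(1),o["ft_force"].round(1),o["torque"].round(2),o["gripper_width"].round(4))
E
```

```text
Traceback (most recent call last):
AttributeError: 'float' object has no attribute 'round'
```

```bash
python3 - <<'E'
from pot import *
x,y=.6205,.1766
for a in list(np.arange(7,-17,-5.))+[-17]:
    robot.move_pose([x,y,.131],[180,0,a-180])
    o=robot.observe(); print(a,o["time"],round(o["tcp_rot"][2],1),np.round(o["ft_force"],1),np.round(o["torque"],2),round(o["gripper_width"],4))
robot.pause(.3)
robot.set_gripper(.045)
robot.line_to([x,y,.2],vel=.12)
robot.move_pose([.56,.174,.26],[180,0,180])
C=cam("wrist"); im=robot.grab_frame("wrist"); cv2.imwrite("pics/w5.png",im)
it=robot.grab_frame("top"); cv2.imwrite("pics/t5.png",it)
print(robot.observe()["time"])
cv2.imwrite("pics/w5b.png",cv2.resize(im[184:324,185:325],None,fx=4,fy=4,interpolation=cv2.INTER_CUBIC))
cv2.imwrite("pics/t5b.png",cv2.resize(it[75:228,158:388],None,fx=3.4,fy=3.4,interpolation=cv2.INTER_CUBIC))
E
```

```text
7.0 13.1667 -172.9 [-0.2 -3.3  5.1] [-0.64  0.17 -0.04] 0.0087
2.0 13.4167 -177.9 [-0.5 -3.1  5. ] [-0.64  0.18 -0.02] 0.0085
-3.0 13.6667 177.1 [-0.7 -3.6  5.9] [-0.72  0.17 -0.06] 0.0083
-8.0 13.9167 172.1 [-1.4 -3.8  4.9] [-0.85  0.17 -0.04] 0.0083
-13.0 14.1667 167.1 [-1.  -4.4  5.5] [-0.91  0.23 -0.06] 0.0083
-17 14.4167 163.1 [-2.  -4.6  4.9] [-1.02  0.21  0.06] 0.0082
16.4167
```

View pics/w5b.png

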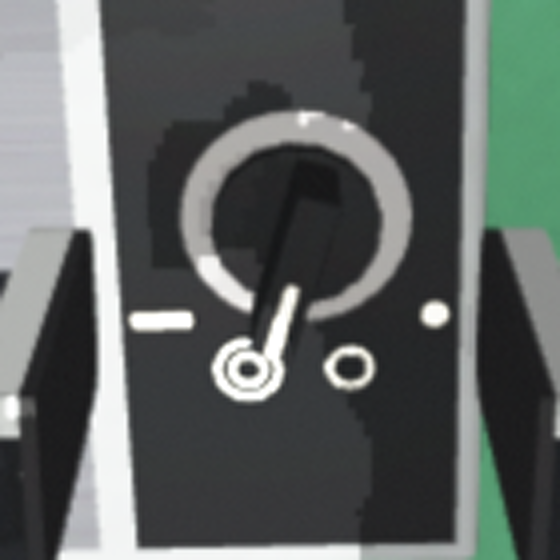

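View pics/t5b.png

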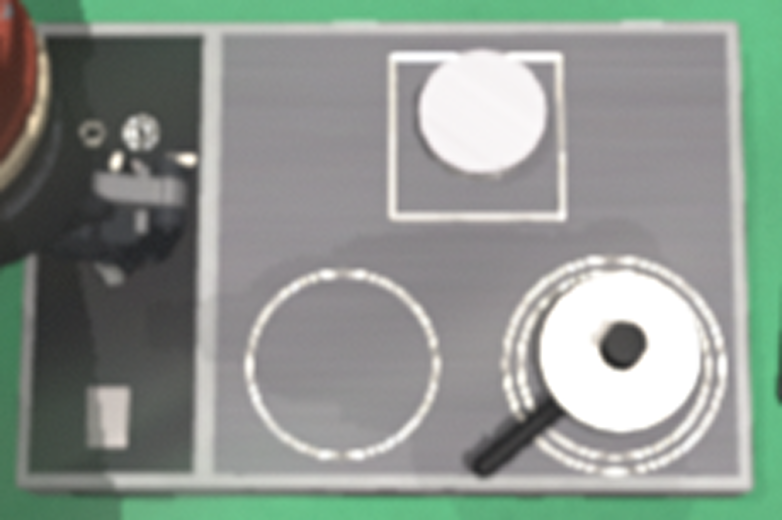

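The pointer line now runs from (291,288) to (272,360), towards the double-ring mark. In the top crop the tin is unchanged at (482,112), and the pot is in the double ring. I'll take a final numeric check and hand in.

```bash
python3 - <<'E'
from pot import *
C=cam("wrist"); q=lambda x,y,z:ray(np.array([x,y])/4+[185,184],C,z)[0,:2]
a=q(291,288,.073);b=q(272,360,.073); print("ptr deg",np.degrees(np.arctan2(*(b-a)[::-1])))
it=cv2.imread("pics/t5.png");T=cam("top"); print(lid(it,T,[.547,-.0735],190),ring(it,T,[.547,-.0735],.043,.056,150))
t=[.666,.0]
for n in("pics/top0.png","pics/t5.png"):
    m=(cv2.imread(n).min(2)>185).astype(np.uint8); m[:88]=0;m[132:]=0;m[:,:276]=0;m[:,321:]=0
    print("tin px",cv2.moments(cv2.morphologyEx(m,cv2.MORPH_OPEN,np.ones((7,7))),True)["m10"]/m.sum(),circ(ray(np.argwhere(cv2.morphologyEx(m,cv2.MORPH_OPEN,np.ones((7,7))))[:,::-1],T,.067))[0])
robot.job_done(); print(robot.observe()["time"])
E
```

```text
ptr deg -13.199390588009067
(array([ 0.54876258, -0.07367936]), np.float64(0.03841746247842123)) (array([ 0.54761518, -0.07369946]), np.float64(0.04998551461039781), np.int64(1329), np.float64(0.0037330556714343867))
tin px 285.1412429378531 [ 0.66870672 -0.00651213]
tin px 279.23590633130965 [ 0.66894265 -0.00646093]
the job is handed in; nothing more can be done
the job is handed in; nothing more can be done
```

I handed the job in after about 16 s of robot time, with the pot slid to the double ring and the selector turned to the double-ring mark. No verdict is reported.

I gripped the steel pot by its lid grip, slid it across the plate and released it. I then gripped the selector bar and turned it clockwise from the single-ring mark.

Last checks:
- **Pot:** it stands about 1 mm from the ring centre in both the top and wrist views. I did not measure its height or tilt directly. It looked flat, and the tool height stayed within about 0.2 mm during the slide.
- **Selector:** the pointer reads −13°, against −16° for the double-ring mark, so it is about 0.05 rad off. That is within the 0.15 rad tolerance and about what picking pixels by hand would explain.
- **Tin:** it is unmoved to about 0.3 mm.
- **Gripper:** it was retracted and clear of everything at hand-in.

Two checks failed or disagreed:
- **Scene view of the pot:** after the slide, the lid detector locked onto the tin, so I discarded that reading. The scene camera also places the double ring about 2 mm from where the other two views do, which is within calibration error.
- **Tin pixel mean:** this figure differed between the two pictures (285 and 279). It was divided by the wrong pixel count, so I relied on the circle fit instead.

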